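Refit the push-dial of a desk radio and hold it pressed

TASK

The dial knob has come off the desk radio and lies somewhere on the desk: pick it up, turn it so that its white line points to the lit green dot on the radio's dial ring (that matches its D-shaped bore to the flat of the spindle) and push it fully home on the spindle. Then press the dial all the way down and keep it pressed, as one does to start pairing with the router: finish while still holding it down. Leave the volume about where it is set, and do not disturb the other things on the desk.

Things in the scene. Friction and masses are not known exactly. Their poses are not given: they have to be found in the camera images.
- knob: Black round dial knob, 46 mm across, 28 high, 45 g, bore down. Top 12 mm plain 46 mm cylinder, below it a 44 mm skirt. White line on top, centre to rim, along +x. Origin: centre of underside, z up. Bore from below 16 mm deep, D-shaped: 10.8 mm round, flat 1.4 mm from the axis on the line's (+x) side, mouth chamfered. Fully home its floor rests on the spindle tip: origin 16 mm below the tip.
- radio: Desk radio that stands firm, 110 deep (x), 200 wide (y), 100 mm high, wooden with a dark top. Origin: centre of underside; front (cloth, display) to its -x. Upright dial axis at x 0, y -45 mm in its frame, in the middle of a black bezel disc 74 mm across, its top 103 mm above the desk. Four preset keys, 3.5 mm high, lie beyond 66 mm from the dial's axis on the +y side.
- spindle_tip (a point): Middle of the top end of the radio's steel spindle, 124 mm above the desk when not pressed. The spindle is an 10 mm round bar with a flat 1 mm from its axis, tip chamfered 1 mm; it stands 21 mm out of the bezel. z up, x points square out of the flat, towards the lit dot. It turns with the volume setting and moves down when pressed.
- dot (a point): The lit green dot, 9 mm across, on the bezel 30 mm from the dial's axis, 103 mm above the desk; it shows the volume setting, lies straight out from the spindle's flat and goes round with the spindle. A fitted knob leaves it in view.
- setting (a joint): Angle of the spindle (the volume setting), rad, stiff to turn (0.03 N m, stays where left): 0 with flat and dot towards the radio's back (its +x), growing counter-clockwise seen from above, stops at -2.4 and 2.4.
- press (a joint): How far the spindle is pushed down, m: 0 at rest, 0.003 at its stop. Sprung: it begins to move at 3 N and reaches the stop at 8 N; it comes up again when let go. At the stop the underside of a fitted knob is 2 mm above the bezel.
- eraser: White eraser, 45 x 22 x 13 mm, origin at the centre of its underside. Leave alone.
- memory_stick: Blue memory stick with steel plug, about 55 x 18 x 9 mm, origin on its underside. Leave alone.
- note_cube: Pad of yellow and pink notes, 50 x 50 x 24 mm, origin at the centre of its underside. Leave alone.
- tablet: White tablet lying flat, 170 x 240 x 8 mm, origin at the centre of its underside. Leave alone.
- notebook: Grey notebook, 212 x 150 x 16 mm, origin at the centre of its underside. Leave alone.
- pen: Pen, 135 mm long along its x, 10 mm thick, lying on the notebook, origin at the centre of its underside. Leave alone.

How it is judged:
On the way, in this order (a step that is already met when the one before it is completed fails the run):
1. the knob is picked up off the desk (height (world z) of knob above 0.03 m and contact force between the fingers and knob above 1 N), for 0.2 s.
2. the knob is fully home on the spindle, flat to flat (z of knob in the frame of spindle_tip below -0.0145 m and horizontal distance between knob and spindle_tip below 0.0025 m and angle between the x axis of knob and the x axis of spindle_tip, either way round below 0.35 rad and angle between the z axis of knob and the z axis of spindle_tip, either way round below 0.12 rad), for 0.2 s.
At the end, for the whole second after the job is handed in: The knob is fully home on the spindle (within 1.5 mm of its 16 mm depth, 2.5 mm off-centre, line and flat within 20 degrees, upright within 7 degrees) and the fingers are on it and hold it pressed down by at least 2 of the 3 mm through the last second (all of step 2 and value of joint press above 0.002 m and contact force between the fingers and knob above 2 N); the arm keeps its last pose, push and grip.
It fails at once if the volume setting was turned by more than about 30 degrees (lit dot moved by more than 15 mm) (distance of dot from where it was at the start of the episode above 0.015 m).
It fails at once if another thing on the desk was moved by more than 25 mm (distance of any of eraser, memory_stick, note_cube, tablet, notebook, pen from where it was at the start of the episode above 0.025 m).
It also fails if it takes over 45 s, if anything falls off the work surface, if the arm or the gripper's body presses on something with over 40 N, if the wrist force passes 120 N, or if a joint passes its speed limit or range.

ROBOT

A 6-joint arm with a two-finger parallel gripper is mounted at the origin on the work surface. World frame = base frame: x ahead of the robot, y to its left, z up, the work surface at z = 0. Lengths are in m, angles in rad, forces in N, time in s.
With the tool pointing down it reaches from about 0.35 to 0.775 m from the base axis. Payload 5.5 kg.
Tool frame: the origin (TCP) lies midway between the tips of the shut fingers; the grasp point (between the pads) lies 19 mm behind it; z points along the fingers, y is the line along which they close (so a half turn about z gives the same grasp; the last joint's range is limited). The gripper opens to 85 mm and grips with 20 to 120 N. Pads are 22 mm wide; open, the fingers measure 114 mm over their backs; the gripper's body (76 mm by 85 mm) begins 54 mm behind the grasp point. The pads swing forward as they close: fully open they stand 13 mm farther back than shut.
Start: joints at [-1.386, 0.313, 0.046, 1.304, 0, 1.431], TCP at [0.183, -0.545, 0.231] pointing down, gripper open.
Joint ranges: [-2.76, 2.76], [-0.86, 1.69], [-1.03, 1.26], [-2.2, 2.34], [-1.47, 1.5], [-3.14, 3.14]. Speed limits (rad/s): [2.57, 2.57, 3.14, 3.14, 3.14, 3.14].

INTERFACE

Orientations are given as a unit quaternion [w, x, y, z].
In Python, from workcell import env gives the robot as it stands. The module is installed in compiled form; this text tells all that it offers.
- The arm moves only by the tool servo_tool, never from a script. Its argument "increments" is a list of rows, each an object of numbers: "grip": the closure, from 0 (fully open) to 1 (shut); "x", "y", "z": the shift along the tool's x, y, z in mm; "roll": the turn about the tool's z in degrees. In form: [{"grip": .., "x": .., "y": .., "z": .., "roll": ..}, ...]. A call has 1 to 5 rows; each row shifts and turns the commanded pose from where the row before left it, along the tool's axes as they then stand; what a row does not reach is not made up. A row lasts 1/12 s, in which the tool goes at most 41.7 mm and 7.16 degrees, less where a joint would pass 70% of its speed; a pose out of reach is approached as far as the arm can. A call is refused whole if a number of a shift passes 41.7 or a number of a turn 7.16, either way. A call with a gripper value outside its range is refused whole. The fingers move at their own pace and stop on an object; "grip_force" is the grip in N (left out, the last holds). Time passes only in rows, so rows that do not move let the fingers close. It gives the time, the measured TCP pose, the force, the opening and the grip force at its end, in the units of the state.
- env.get_state(): the state, without advancing time (a new reading comes with each control period).
- env.read_camera(name): name is "scene" or "top"; returns the picture (480x640x3 uint8, red, green, blue); there is no depth.
- env.get_calibration(name): a dict with "vertical_fov" (degrees; the focal length in pixels is half the picture's height over the tangent of half this angle, whatever the lens; pixels are square), "cx", "cy" (the principal point, pixels), "k1" (the pictures are not rectified: a ray, as slopes to the right and down, at radius r is drawn at 1 + k1 r^2 times it, then the intrinsics apply), "rvec" (rotation vector, rad) and "tvec" (3), from world to camera coordinates, as OpenCV has them. Camera axes: x right, y down, z forward; pixel columns grow to the right and rows downward; lengths in m; the calibration is good to about 2 mm. A picture is of the moment at which its call begins. get_calibration takes no time and is no camera call.
- env.hand_in(): hands the job in; it is judged then, once.
The state is a dict: "clock": time; "joint_pos": joint angles; "qvel": joint speeds; "tau": joint torques, N m; "tcp_pos": TCP position; "orientation": TCP orientation; "wrist_force": force on the tool from outside, world axes, zero at the start; "ft_torque": the same for the moment, N m; "finger_gap": finger opening in m; "grip_force": force on a finger pad.
Only numpy, scipy, OpenCV 4.12 (cv2) and the standard library are available. Lean on these libraries where they do the work, as an engineer would, in place of code of your own. Each camera call takes 0.05 s, during which the arm holds its last target. There are 200 camera calls.

## Working session

There is one attempt and no reset: what is moved stays moved. The work goes in short steps, Python scripts to look and compute and a tool call to move; the robot and the scene stay as the last step left them, time stands still between calls to the robot, and variables do not carry over. Pictures are saved under pics/ and viewed, at most 10 in all, crops included, and the job is handed in when it is done.

Besides the shell and the picture viewer there is one more tool, called after "Request:" in YAML: its name, and indented under it one key for each argument. servo_tool: Moves the arm, as the interface text tells. Its arguments: {"type":"object","properties":{"increments":{"type":"array"},"grip_force":{"type":"number"}},"required":["increments"]}

```bash
mkdir -p pics; cat > h.py <<'E'
import numpy as np, cv2
from workcell import env
def cal(n):
    c=env.get_calibration(n); f=240/np.tan(np.radians(c["vertical_fov"])/2)
    R=cv2.Rodrigues(np.array(c["rvec"],float))[0]; t=np.array(c["tvec"],float).ravel()
    return c,f,R,t
def ray(n,u,v):
    c,f,R,t=cal(n); d=np.array([(u-c["cx"])/f,(v-c["cy"])/f]); s=d.copy()
    for _ in range(30): s=d/(1+c["k1"]*(s@s))
    return -R.T@t, R.T@np.array([s[0],s[1],1])
def pt(n,u,v,z):
    o,d=ray(n,u,v); return o+d*(z-o[2])/d[2]
def px(n,p):
    c,f,R,t=cal(n); q=R@np.array(p,float)+t; s=q[:2]/q[2]; s=s*(1+c["k1"]*(s@s))
    return s*f+[c["cx"],c["cy"]]
def snap(n,name):
    im=env.read_camera(n); cv2.imwrite(f"pics/{name}.png",cv2.cvtColor(im,cv2.COLOR_RGB2BGR)); return im
E
python3 - <<'E'
from h import *
for n in("top","scene"):
    snap(n,n+"0"); c,f,R,t=cal(n); print(n,f,c["k1"],-R.T@t,R.T[:,2])
s=env.get_state(); print(s["clock"],s["tcp_pos"],s["orientation"],s["finger_gap"])
E
```

```text
top 592.3484146033937 -0.07408922908820685 [0.39001517 0.00379024 1.80003233] [ 0.06065715  0.00258284 -0.99815532]
scene 570.6091616494023 0.049883600952998576 [1.46091199 0.42305315 1.03687909] [-0.68703163 -0.29118465 -0.66573196]
0.1 [ 0.18339656 -0.54448779  0.23049722] [-8.14995004e-04  9.86842203e-01  1.61684264e-01 -2.97073496e-05] 0.08532315671994987
```

View pics/top0.png

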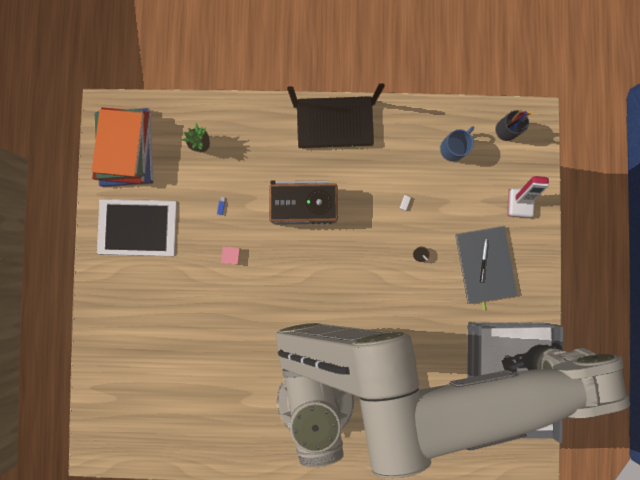

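View pics/scene0.png

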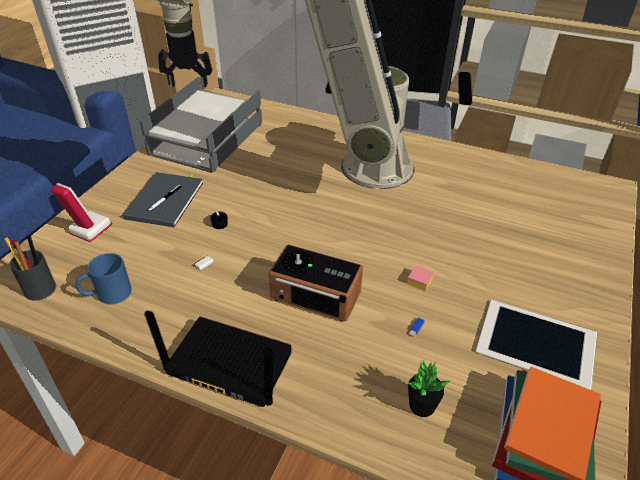

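The top view shows the knob at about (421,255), the radio with its green dot at (308,202) and the spindle at (319,202). In the scene view the knob is at (219,220) and the dial at (299,262). Next I'll measure these up close.

```bash
python3 - <<'E'
from h import *
T=cv2.imread("pics/top0.png");S=cv2.imread("pics/scene0.png")
def crop(im,u,v,w=25,h=18,k=8): return cv2.resize(im[v-h:v+h,u-w:u+w],None,fx=k,fy=k,interpolation=cv2.INTER_NEAREST)
cv2.imwrite("pics/crops.png",np.vstack([np.hstack([crop(T,421,255),crop(T,312,202)]),np.hstack([crop(S,219,220),crop(S,300,262)])]))
def cent(m):
    n,l,s,c=cv2.connectedComponentsWithStats(m.astype(np.uint8)); i=1+np.argmax(s[1:,4]); return c[i],s[i]
for n,im,k,d in(("top",T,(421,255),(312,202)),("scene",S,(219,220),(300,262))):
    b,g,r=[im[...,i].astype(int) for i in range(3)]
    w=np.zeros(g.shape,bool); w[d[1]-18:d[1]+18,d[0]-25:d[0]+25]=1
    c,s=cent(w&(g>r+60)&(g>b+60)); print(n,"dot",c,s,pt(n,*c,.103))
    w=np.zeros(g.shape,bool); w[k[1]-18:k[1]+18,k[0]-25:k[0]+25]=1
    c,s=cent(w&(np.maximum(g,r)<60)); print("knob",c,s,pt(n,*c,.028),pt(n,*c,.014))
    c,s=cent(w&(np.minimum(b,r)>120)&(b>r-25)); print("line",c,s,pt(n,*c,.028))
E
```

```text
top dot [308.  201.5] [307 200   3   4   8] [0.59158415 0.03165525 0.103     ]
knob [420.26126126 253.61261261] [414 248  14  13 111] [ 0.44970843 -0.30653623  0.028     ] [ 0.45018004 -0.30898797  0.014     ]
line [424.77777778 257.22222222] [423 255   5   5   9] [ 0.43912149 -0.32022307  0.028     ]
scene dot [309.83333333 264.91666667] [308 264   5   3  12] [0.59040686 0.03206464 0.103     ]
knob [218.6069869  220.14847162] [210 212  17  17 229] [ 0.46243198 -0.29966267  0.028     ] [ 0.44857628 -0.30969164  0.014     ]
line [217.4 213.2] [217 212   2   3   5] [ 0.43777623 -0.31829378  0.028     ]
```

View pics/crops.png

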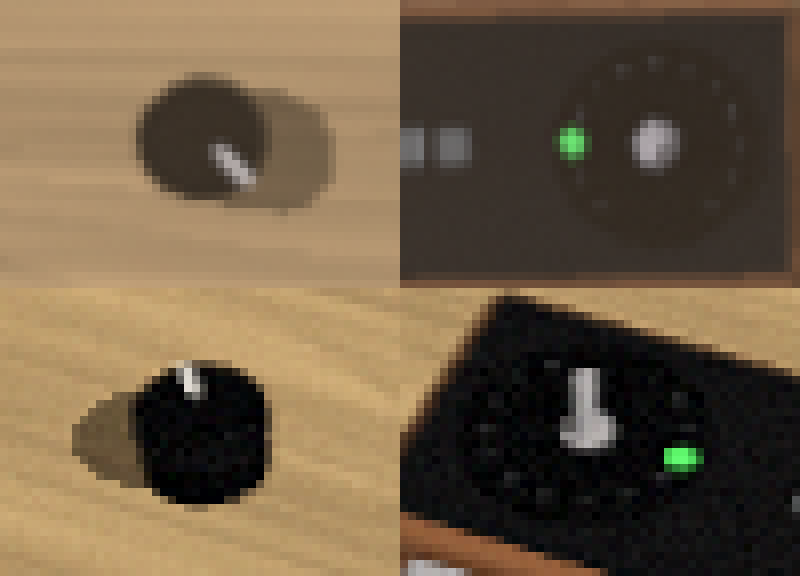

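The crops show the knob's white line pointing down-right in the top view, from the centre near (421,254) towards (427,260). The dot is straight left of the spindle, and there is a wider collar round the spindle's base. I'll refine the numbers.

```bash
python3 - <<'E'
from h import *
T=cv2.imread("pics/top0.png");S=cv2.imread("pics/scene0.png")
def wc(w,m): # weighted centroid
    v,u=np.indices(w.shape); w=np.where(m,w,0); return np.array([(w*u).sum(),(w*v).sum()])/w.sum()
def box(u0,u1,v0,v1):
    m=np.zeros((480,640),bool); m[v0:v1,u0:u1]=1; return m
gT=T.min(2).astype(float); gS=S.min(2).astype(float)
# spindle blobs
c=wc(np.clip(gT-70,0,None),box(312,326,194,210)); print("spindle top",c,pt("top",*c,.112),pt("top",*c,.124))
m=box(292,306,252,268)&(gS>90)
for v in range(252,268):
    if m[v].any(): print(v,wc(gS,m&box(0,640,v,v+1))[0].round(1),m[v].sum(),end="; ")
print()
for v in(254,255): print("tip scene",pt("scene",298.1,v,.124))
# knob line from top
R=np.clip(gT-95,0,None); b=T[...,0].astype(float); r=T[...,2].astype(float)
m=box(414,432,247,264)&(b>r-20)&(gT>80)
v,u=np.nonzero(m); P=np.array([pt("top",x,y,.028)[:2] for x,y in zip(u,v)]); print(np.c_[u,v].tolist())
vx=cv2.fitLine(P.astype(np.float32),cv2.DIST_L2,0,.001,.001).ravel(); print("line fit ang",np.degrees(np.arctan2(vx[1],vx[0])),vx[2:])
kc=pt("top",420.8,253.5,.028); print("knob c",kc, "ang",np.degrees(np.arctan2(*(vx[2:]-kc[:2])[::-1])))
# radio outline brown: corners
hsv=cv2.cvtColor(T,cv2.COLOR_BGR2HSV); m=box(262,345,175,228)&(T.max(2)<75)
n,l,s,cc=cv2.connectedComponentsWithStats(m.astype(np.uint8)); i=1+np.argmax(s[1:,4]); 
q=cv2.minAreaRect(np.argwhere(l==i)[:,::-1].astype(np.float32)); print(q)
B=np.array([pt("top",*x,.1)[:2] for x in cv2.boxPoints(q)]); print(B, B.mean(0))
E
```

```text
spindle top [318.18391521 201.33915212] [0.59150155 0.00233489 0.112     ] [0.59006921 0.00234524 0.124     ]
254 297.9 3; 255 297.5 4; 256 297.9 3; 257 297.9 3; 258 297.9 3; 259 298.0 3; 260 298.9 5; 261 299.0 5; 262 298.0 7; 263 298.0 5; 
tip scene [0.58798404 0.00100793 0.124     ]
tip scene [0.59105745 0.00244437 0.124     ]
[[422, 255], [423, 255], [424, 255], [423, 256], [424, 256], [425, 256], [423, 257], [424, 257], [425, 257], [426, 257], [424, 258], [425, 258], [426, 258], [427, 258], [425, 259], [426, 259]]
line fit ang 46.75927 [ 0.4399608  -0.31937993]
knob c [ 0.45007414 -0.30815555  0.028     ] ang -132.01933243114715
((303.5, 202.0), (32.0, 63.0), 90.0)
[[ 0.63521274  0.13670743]
 [ 0.63842988 -0.04549971]
 [ 0.54554456 -0.04697243]
 [ 0.54229484  0.13455053]] [0.59037051 0.04469646]
```

Request:
servo_tool:
  increments:
    - {"grip": 0,"x": 27.4,"y": -11.6,"z": 0,"roll": 0}
    - {"grip": 0,"x": 27.4,"y": -11.6,"z": 0,"roll": 0}
    - {"grip": 0,"x": 27.4,"y": -11.6,"z": 0,"roll": 0}
    - {"grip": 0,"x": 27.4,"y": -11.6,"z": 0,"roll": 0}
    - {"grip": 0,"x": 27.4,"y": -11.6,"z": 0,"roll": 0}
  grip_force: 30

```text
clock: 0.52
tcp_pos: [0.2954, -0.4451, 0.2308]
orientation: [-0.0, 0.987, 0.161, -0.0]
wrist_force: [-0.4, 0.0, 0.5]
finger_gap: 0.0854
grip_force: 0.0
```

Request:
servo_tool:
  increments:
    - {"grip": 0,"x": 27.4,"y": -11.6,"z": 0,"roll": 0}
    - {"grip": 0,"x": 27.4,"y": -11.6,"z": 0,"roll": 0}
    - {"grip": 0,"x": 27.4,"y": -11.6,"z": 0,"roll": 0}
    - {"grip": 0,"x": 27.4,"y": -11.6,"z": 0,"roll": 0}
    - {"grip": 0,"x": 27.4,"y": -11.6,"z": 0,"roll": 0}

```text
clock: 0.93
tcp_pos: [0.4069, -0.3462, 0.2309]
orientation: [-0.0, 0.987, 0.162, -0.0]
wrist_force: [1.2, 0.7, -0.8]
finger_gap: 0.0857
grip_force: 0.0
```

Request:
servo_tool:
  increments:
    - {"grip": 0,"x": 27.4,"y": -11.6,"z": 25,"roll": 0}
    - {"grip": 0,"x": 27.4,"y": -11.6,"z": 25,"roll": 0}
    - {"grip": 0,"x": 0,"y": 0,"z": 25,"roll": -7}
    - {"grip": 0,"x": 0,"y": 0,"z": 25,"roll": -7}
    - {"grip": 0,"x": 0,"y": 0,"z": 0,"roll": -7}

```text
clock: 1.35
tcp_pos: [0.4484, -0.3048, 0.1257]
orientation: [-0.004, 0.94, 0.342, -0.002]
wrist_force: [-0.4, -0.0, -0.6]
finger_gap: 0.0852
grip_force: 0.0
```

Request:
servo_tool:
  increments:
    - {"grip": 0,"x": 0,"y": 0,"z": 20,"roll": -7}
    - {"grip": 0,"x": 0,"y": 0,"z": 20,"roll": -7}
    - {"grip": 0,"x": 0,"y": 0,"z": 0,"roll": 0}
    - {"grip": 0,"x": 0,"y": 0,"z": 0,"roll": 0}

```text
clock: 1.68
tcp_pos: [0.4497, -0.3071, 0.0902]
orientation: [-0.002, 0.893, 0.449, -0.001]
wrist_force: [-0.6, -0.2, 0.9]
finger_gap: 0.0853
grip_force: 0.0
```

```bash
cat >> h.py <<'E'
from scipy.spatial.transform import Rotation as Ro
def tool(x=None,y=None,z=None):
    s=env.get_state(); w,a,b,c=s["orientation"]; R=Ro.from_quat([a,b,c,w]).as_matrix(); p=np.array(s["tcp_pos"])
    print("t",round(s["clock"],2),"p",p.round(4),"xang",round(np.degrees(np.arctan2(R[1,0],R[0,0])),1),"zt",R[:,2].round(3),"gap",round(s["finger_gap"],4),"F",np.round(s["wrist_force"],1),"grip",round(float(np.max(s["grip_force"])),1),"j",np.degrees(s["joint_pos"]).round(0))
    if x is not None: print("shift mm",(R.T@(np.array([x,y,z])-p)*1000).round(1))
E
python3 - <<'E'
from h import *
tool(.45,-.308,.006)
E
```

```text
t 1.68 p [ 0.4497 -0.3071  0.0902] xang 53.4 zt [-0.003  0.002 -1.   ] gap 0.0853 F [-0.6 -0.2  0.9] grip 0.0 j [-43.  20. -16.  55.  -0.  84.]
shift mm [-0.5  1.1 84.2]
```

Request:
servo_tool:
  increments:
    - {"grip": 0,"x": -0.5,"y": 1,"z": 30,"roll": 0}
    - {"grip": 0,"x": 0,"y": 0,"z": 25,"roll": 0}
    - {"grip": 0,"x": 0,"y": 0,"z": 20,"roll": 0}
    - {"grip": 0,"x": 0,"y": 0,"z": 14,"roll": 0}
    - {"grip": 0,"x": 0,"y": 0,"z": 0,"roll": 0}

```text
clock: 2.1
tcp_pos: [0.4501, -0.3082, 0.0007]
orientation: [-0.002, 0.893, 0.45, -0.001]
wrist_force: [-0.7, 0.7, -0.3]
finger_gap: 0.0853
grip_force: 0.0
```

Request:
servo_tool:
  increments:
    - {"grip": 0.3,"x": 0,"y": 0,"z": 0,"roll": 0}
    - {"grip": 0.5,"x": 0,"y": 0,"z": 0,"roll": 0}
    - {"grip": 0.6,"x": 0,"y": 0,"z": 0,"roll": 0}
    - {"grip": 0.7,"x": 0,"y": 0,"z": 0,"roll": 0}
    - {"grip": 0.7,"x": 0,"y": 0,"z": 0,"roll": 0}

```text
clock: 2.52
tcp_pos: [0.4522, -0.3101, 0.0042]
orientation: [0.001, 0.893, 0.451, 0.0]
wrist_force: [-0.7, 1.0, 5.8]
finger_gap: 0.0448
grip_force: 30.0
```

Request:
servo_tool:
  increments:
    - {"grip": 1,"x": 0,"y": 0,"z": 0,"roll": 0}
    - {"grip": 1,"x": 0,"y": 0,"z": 0,"roll": 0}
    - {"grip": 1,"x": 0,"y": 0,"z": 0,"roll": 0}

```text
clock: 2.77
tcp_pos: [0.4522, -0.3101, 0.0042]
orientation: [0.002, 0.893, 0.451, 0.0]
wrist_force: [-0.8, 0.6, 5.2]
finger_gap: 0.0445
grip_force: 30.0
```

```bash
python3 - <<'E'
from h import *
tool(.591,.002,.2)
E
```

```text
t 2.77 p [ 0.4522 -0.3101  0.0042] xang 53.6 zt [ 0.002 -0.002 -1.   ] gap 0.0445 F [-0.8  0.6  5.2] grip 30.0 j [-43.  25. -22.  43.  -0.  84.]
shift mm [ 333.4  -72.9 -196.2]
```

Request:
servo_tool:
  increments:
    - {"grip": 0.2,"x": 0,"y": 0,"z": 0,"roll": 0}
    - {"grip": 0.2,"x": 0,"y": 0,"z": 0,"roll": 0}
    - {"grip": 0.2,"x": 0,"y": 0,"z": -8,"roll": 0}
    - {"grip": 0.2,"x": 0,"y": 0,"z": 0,"roll": 0}

```text
clock: 3.1
tcp_pos: [0.4517, -0.3096, 0.0117]
orientation: [0.001, 0.893, 0.451, 0.0]
wrist_force: [0.5, 0.7, 0.0]
finger_gap: 0.0685
grip_force: 0.0
```

Request:
servo_tool:
  increments:
    - {"grip": 1,"x": 0,"y": 0,"z": 0,"roll": 0}
    - {"grip": 1,"x": 0,"y": 0,"z": 0,"roll": 0}
    - {"grip": 1,"x": 0,"y": 0,"z": 0,"roll": 0}
    - {"grip": 1,"x": 0,"y": 0,"z": 0,"roll": 0}
    - {"grip": 1,"x": 0,"y": 0,"z": 0,"roll": 0}

```text
clock: 3.52
tcp_pos: [0.4514, -0.3093, 0.0108]
orientation: [0.0, 0.893, 0.451, 0.0]
wrist_force: [-0.3, 0.5, 5.6]
finger_gap: 0.0449
grip_force: 30.1
```

```bash
python3 - <<'E'
from h import *
tool(.591,.002,.2)
E
```

```text
t 3.52 p [ 0.4514 -0.3093  0.0108] xang 53.6 zt [ 0.    -0.001 -1.   ] gap 0.0449 F [-0.3  0.5  5.6] grip 30.1 j [-43.  24. -21.  44.  -0.  84.]
shift mm [ 333.4  -72.2 -189.3]
```

Request:
servo_tool:
  increments:
    - {"grip": 1,"x": 0,"y": 0,"z": -10,"roll": 0}
    - {"grip": 1,"x": 0,"y": 0,"z": -25,"roll": 0}
    - {"grip": 1,"x": 0,"y": 0,"z": -30,"roll": 0}
    - {"grip": 1,"x": 0,"y": 0,"z": -15,"roll": 0}
    - {"grip": 1,"x": 0,"y": 0,"z": 0,"roll": 0}

```text
clock: 3.93
tcp_pos: [0.4532, -0.311, 0.0945]
orientation: [0.003, 0.893, 0.451, 0.001]
wrist_force: [-0.2, -0.1, -0.5]
finger_gap: 0.0448
grip_force: 30.9
```

```bash
python3 - <<'E'
from h import *
tool(.591,.002,.2)
p=env.get_state()["tcp_pos"]; u,v=px("scene",p).astype(int); print(u,v)
s=cv2.imread if 0 else snap("scene","s1")
c=cv2.cvtColor(s,cv2.COLOR_RGB2BGR)[v-45:v+30,u-50:u+50]
cv2.imwrite("pics/s1c.png",cv2.resize(np.clip(c.astype(int)*2,0,255).astype(np.uint8),None,fx=8,fy=8,interpolation=cv2.INTER_NEAREST))
E
```

```text
t 3.93 p [ 0.4532 -0.311   0.0945] xang 53.6 zt [ 0.005 -0.005 -1.   ] gap 0.0448 F [-0.2 -0.1 -0.5] grip 30.9 j [-43.  19. -15.  55.  -0.  84.]
shift mm [ 333.6  -74.  -106.3]
214 197
```

View pics/s1c.png

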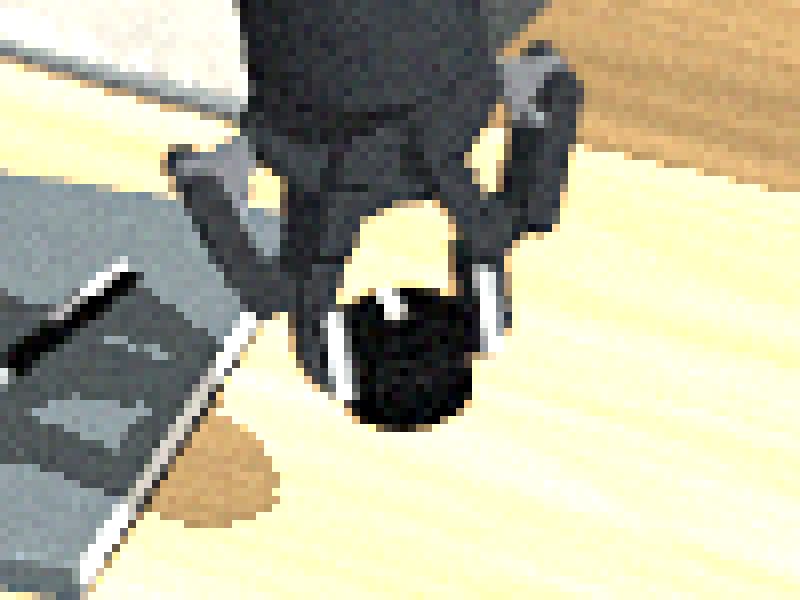

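The knob is held upright. The pads cover its upper part and the fingertips are about 9 mm above its underside. Next I'll carry it over to the radio.

Request:
servo_tool:
  increments:
    - {"grip": 1,"x": 20,"y": -4,"z": -15,"roll": 0}
    - {"grip": 1,"x": 28,"y": -6,"z": -20,"roll": 0}
    - {"grip": 1,"x": 28,"y": -6,"z": -20,"roll": 0}
    - {"grip": 1,"x": 28,"y": -6,"z": -20,"roll": 0}
    - {"grip": 1,"x": 28,"y": -6,"z": 0,"roll": 0}

```text
clock: 4.4
tcp_pos: [0.5085, -0.1858, 0.1678]
orientation: [0.002, 0.893, 0.451, 0.001]
wrist_force: [1.0, -0.2, 1.0]
finger_gap: 0.0447
grip_force: 30.9
```

Request:
servo_tool:
  increments:
    - {"grip": 1,"x": 28,"y": -6,"z": 0,"roll": 0}
    - {"grip": 1,"x": 28,"y": -6,"z": 0,"roll": 0}
    - {"grip": 1,"x": 28,"y": -6,"z": 0,"roll": 0}
    - {"grip": 1,"x": 28,"y": -6,"z": 0,"roll": 0}
    - {"grip": 1,"x": 28,"y": -6,"z": 0,"roll": 0}

```text
clock: 4.82
tcp_pos: [0.5652, -0.0542, 0.1635]
orientation: [-0.001, 0.893, 0.451, -0.001]
wrist_force: [-0.2, 0.3, -0.5]
finger_gap: 0.0446
grip_force: 30.9
```

Request:
servo_tool:
  increments:
    - {"grip": 1,"x": 28,"y": -6,"z": 0,"roll": 0}
    - {"grip": 1,"x": 28,"y": -6,"z": 0,"roll": 0}
    - {"grip": 1,"x": 5,"y": -4,"z": 0,"roll": -4}
    - {"grip": 1,"x": 0,"y": 0,"z": 0,"roll": -7}
    - {"grip": 1,"x": 0,"y": 0,"z": 0,"roll": -7}

```text
clock: 5.23
tcp_pos: [0.5882, 0.0041, 0.1632]
orientation: [-0.001, 0.809, 0.588, -0.001]
wrist_force: [-0.6, -0.4, -0.6]
finger_gap: 0.0447
grip_force: 30.9
```

Request:
servo_tool:
  increments:
    - {"grip": 1,"roll": -7,"x": 0,"y": 0,"z": 0}
    - {"grip": 1,"roll": -7,"x": 0,"y": 0,"z": 0}
    - {"grip": 1,"roll": -7,"x": 0,"y": 0,"z": 0}
    - {"grip": 1,"roll": -7,"x": 0,"y": 0,"z": 0}
    - {"grip": 1,"roll": -7,"x": 0,"y": 0,"z": 0}

```text
clock: 5.65
tcp_pos: [0.5881, 0.003, 0.1634]
orientation: [-0.001, 0.595, 0.804, -0.001]
wrist_force: [1.2, 0.5, 0.1]
finger_gap: 0.0446
grip_force: 30.9
```

Request:
servo_tool:
  increments:
    - {"grip": 1,"roll": -7,"x": 0,"y": 0,"z": 0}
    - {"grip": 1,"roll": -7,"x": 0,"y": 0,"z": 0}
    - {"grip": 1,"roll": -7,"x": 0,"y": 0,"z": 0}
    - {"grip": 1,"roll": -7,"x": 0,"y": 0,"z": 0}
    - {"grip": 1,"roll": -7,"x": 0,"y": 0,"z": 0}

```text
clock: 6.07
tcp_pos: [0.5881, 0.003, 0.1634]
orientation: [-0.002, 0.326, 0.945, -0.0]
wrist_force: [-0.0, -0.1, -1.1]
finger_gap: 0.0445
grip_force: 30.9
```

Request:
servo_tool:
  increments:
    - {"grip": 1,"roll": -7,"x": 0,"y": 0,"z": 0}
    - {"grip": 1,"roll": -7,"x": 0,"y": 0,"z": 0}
    - {"grip": 1,"roll": -7,"x": 0,"y": 0,"z": 0}
    - {"grip": 1,"roll": -7,"x": 0,"y": 0,"z": 0}
    - {"grip": 1,"roll": -7,"x": 0,"y": 0,"z": 0}

```text
clock: 6.48
tcp_pos: [0.5881, 0.0029, 0.1634]
orientation: [-0.002, 0.027, 1.0, 0.0]
wrist_force: [0.4, -0.2, -0.3]
finger_gap: 0.0447
grip_force: 30.9
```

Request:
servo_tool:
  increments:
    - {"grip": 1,"roll": -7,"x": 0,"y": 0,"z": 0}
    - {"grip": 1,"roll": -7,"x": 0,"y": 0,"z": 0}
    - {"grip": 1,"roll": -7,"x": 0,"y": 0,"z": 0}
    - {"grip": 1,"roll": -7,"x": 0,"y": 0,"z": 0}
    - {"grip": 1,"roll": -7,"x": 0,"y": 0,"z": 0}

```text
clock: 6.9
tcp_pos: [0.5881, 0.003, 0.1633]
orientation: [-0.002, -0.275, 0.961, 0.001]
wrist_force: [0.3, -0.3, -0.1]
finger_gap: 0.0446
grip_force: 30.9
```

Request:
servo_tool:
  increments:
    - {"grip": 1,"roll": -7,"x": 0,"y": 0,"z": 0}
    - {"grip": 1,"roll": -7,"x": 0,"y": 0,"z": 0}
    - {"grip": 1,"roll": -7,"x": 0,"y": 0,"z": 0}
    - {"grip": 1,"roll": -7,"x": 0,"y": 0,"z": 0}
    - {"grip": 1,"roll": -7,"x": 0,"y": 0,"z": 0}

```text
clock: 7.32
tcp_pos: [0.5881, 0.003, 0.1633]
orientation: [-0.001, -0.552, 0.834, 0.001]
wrist_force: [-1.0, -0.3, -0.9]
finger_gap: 0.0448
grip_force: 30.9
```

```bash
python3 - <<'E'
from h import *
tool(.591,.002,.15)
E
```

```text
t 7.32 p [0.5881 0.003  0.1633] xang -113.0 zt [-0.003  0.    -1.   ] gap 0.0448 F [-1.  -0.3 -0.9] grip 30.9 j [ -8.  21.  -3.  67.  -0. -74.]
shift mm [-0.3 -3.1 13.3]
```

Request:
servo_tool:
  increments:
    - {"grip": 1,"roll": -7,"x": 0,"y": -3,"z": 0}
    - {"grip": 1,"roll": -7,"x": 0,"y": 0,"z": 0}
    - {"grip": 1,"roll": -7,"x": 0,"y": 0,"z": 0}
    - {"grip": 1,"roll": -7,"x": 0,"y": 0,"z": 0}
    - {"grip": 1,"roll": -1.6,"x": 0,"y": 0,"z": 0}

```text
clock: 7.73
tcp_pos: [0.5909, 0.0018, 0.1633]
orientation: [0.001, 0.746, -0.666, -0.001]
wrist_force: [-0.2, -0.9, -0.4]
finger_gap: 0.0447
grip_force: 30.9
```

Request:
servo_tool:
  increments:
    - {"grip": 1,"roll": 0,"x": 0,"y": 0,"z": 0}

```text
clock: 7.82
tcp_pos: [0.5909, 0.0018, 0.1634]
orientation: [0.001, 0.745, -0.668, -0.001]
wrist_force: [-0.2, -0.6, -0.7]
finger_gap: 0.0444
grip_force: 30.9
```

```bash
python3 - <<'E'
from h import *
tool(.591,.002,.15)
s=snap("scene","s2"); t=snap("top","t2")
p=env.get_state()["tcp_pos"]
top=np.array(p)+[0,0,.0172]
print("pred knob top centre, rim(+y), bottom",px("scene",top),px("scene",top+[0,.023,0]),px("scene",top-[0,0,.028]),"top cam",px("top",top),px("top",top+[0,.023,0]))
def crop(im,u,v,w=25,h=36,k=8): return cv2.resize(np.clip(cv2.cvtColor(im,cv2.COLOR_RGB2BGR)[v-h:v+h,u-w:u+w].astype(int)*2,0,255).astype(np.uint8),None,fx=k,fy=k,interpolation=cv2.INTER_NEAREST)
cv2.imwrite("pics/c2.png",np.hstack([crop(s,300,250),crop(t,312,202)]))
E
```

```text
t 7.82 p [0.5909 0.0018 0.1634] xang -83.8 zt [-0.003  0.    -1.   ] gap 0.0444 F [-0.2 -0.6 -0.7] grip 30.9 j [  -8.   21.   -2.   67.   -0. -104.]
shift mm [-0.2 -0.1 13.4]
pred knob top centre, rim(+y), bottom [297.42747615 236.56933908] [306.69637157 239.34426139] [297.60832737 245.70958852] top cam [318.48026322 198.46506973] [310.11626933 198.31609034]
```

View pics/c2.png

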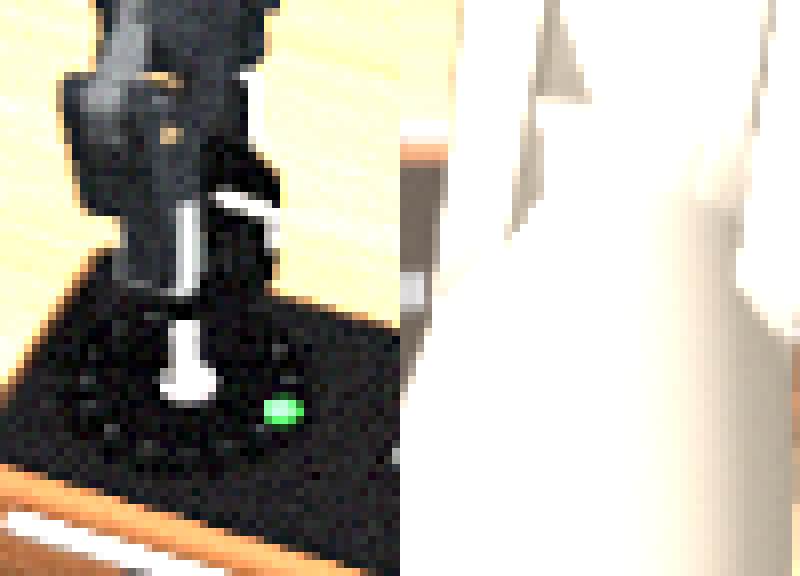

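The line slopes about as it should for the dot direction, so the angle is right. The knob may sit off along the finger width, so I'll check its edges numerically.

```bash
python3 - <<'E'
from h import *
s=cv2.imread("pics/s2.png").astype(float).max(2)
for v in range(238,252): print(v,s[v,296:314].astype(int).tolist())
p=env.get_state()["tcp_pos"]
a=np.linspace(0,2*np.pi,200)
for z,r in((.0172,.023),(.0052,.023),(.0052,.022),(-.0108,.022)):
    q=np.array([px("scene",[p[0]+r*np.cos(t),p[1]+r*np.sin(t),p[2]+z]) for t in a]); i=q[:,0].argmax(); print(z,r,"right",q[i].round(2),"lowest",q[q[:,1].argmax()].round(2))
print("spindle",px("scene",[.591,.002,.124]),px("scene",[.591,.002,.11]))
s=cv2.imread("pics/scene0.png").astype(float).max(2)
for v in (216,219,222,225): print(v,s[v,206:232].astype(int).tolist())
for z,r in((.02,.023),(.008,.022)):
    q=np.array([px("scene",[.4501+r*np.cos(t),-.3082+r*np.sin(t),z]) for t in a]); print(z,q[q[:,0].argmin()].round(2),q[q[:,0].argmax()].round(2))
E
```

```text
238 [34, 29, 34, 39, 20, 55, 204, 242, 202, 103, 41, 18, 3, 0, 155, 197, 199, 197]
239 [36, 67, 99, 74, 23, 16, 69, 137, 174, 225, 239, 200, 107, 16, 158, 200, 189, 192]
240 [45, 97, 138, 97, 21, 0, 5, 30, 46, 80, 137, 172, 220, 162, 185, 212, 203, 203]
241 [41, 92, 142, 94, 23, 8, 13, 2, 2, 0, 26, 39, 111, 124, 179, 205, 205, 205]
242 [33, 96, 145, 101, 23, 8, 2, 7, 10, 19, 8, 0, 88, 111, 167, 198, 196, 199]
243 [28, 96, 139, 106, 45, 0, 19, 19, 9, 16, 5, 0, 97, 151, 179, 185, 188, 192]
244 [32, 97, 130, 107, 43, 0, 9, 15, 14, 17, 16, 7, 88, 143, 182, 192, 190, 179]
245 [25, 96, 130, 108, 50, 11, 16, 22, 13, 13, 16, 4, 38, 79, 167, 189, 192, 190]
246 [28, 98, 129, 109, 45, 16, 16, 21, 11, 22, 20, 1, 4, 61, 161, 185, 179, 181]
247 [30, 96, 131, 106, 48, 16, 8, 25, 10, 14, 12, 10, 0, 104, 179, 184, 183, 182]
248 [26, 96, 129, 89, 22, 12, 0, 12, 11, 13, 8, 12, 4, 108, 171, 189, 186, 186]
249 [38, 103, 148, 95, 0, 7, 14, 8, 13, 1, 12, 10, 64, 170, 192, 184, 184, 182]
250 [75, 113, 99, 44, 7, 15, 7, 6, 9, 8, 13, 13, 52, 108, 159, 181, 189, 190]
251 [19, 34, 24, 11, 4, 8, 14, 14, 13, 10, 11, 19, 20, 31, 48, 62, 103, 117]
0.0172 0.023 right [307.61 236.59] lowest [297.14 243.41]
0.0052 0.023 right [307.62 240.54] lowest [297.22 247.37]
0.0052 0.022 right [307.18 240.54] lowest [297.24 247.07]
-0.0108 0.022 right [307.2  245.73] lowest [297.34 252.27]
spindle [297.93734675 254.93092283] [298.0218294  259.27532945]
216 [123, 109, 102, 109, 66, 16, 2, 8, 13, 16, 6, 9, 24, 11, 10, 6, 8, 6, 13, 5, 0, 122, 176, 177, 177, 179]
219 [95, 99, 98, 113, 64, 19, 2, 11, 7, 10, 11, 12, 3, 0, 4, 11, 11, 8, 11, 22, 8, 79, 171, 187, 183, 183]
222 [102, 102, 102, 104, 103, 60, 9, 21, 8, 7, 19, 1, 16, 13, 17, 17, 10, 13, 10, 14, 0, 78, 188, 194, 193, 183]
225 [116, 95, 96, 98, 98, 97, 28, 5, 0, 11, 1, 4, 7, 0, 9, 6, 6, 10, 11, 11, 0, 157, 180, 177, 177, 182]
0.02 [210.14 219.68] [226.94 218.31]
0.008 [211.01 222.96] [227.   221.65]
```

```bash
python3 - <<'E'
from h import *
s=cv2.imread("pics/s1.png").astype(float).max(2)
p=np.array([.4532,-.311,.0945]); a=np.linspace(0,2*np.pi,200)
for v in range(194,206): print(v,s[v,206:228].astype(int).tolist())
for z,r in((.0172,.023),(.0052,.022),(-.0108,.022)):
    q=np.array([px("scene",[p[0]+r*np.cos(t),p[1]+r*np.sin(t),p[2]+z]) for t in a]); print(z,"L,R",q[q[:,0].argmin()].round(2),q[q[:,0].argmax()].round(2),"low",q[q[:,1].argmax()].round(2))
s=cv2.imread("pics/s1.png").astype(int); 
for v in range(186,194): print(v,s[v,208:220].min(1).tolist())
print(px("scene",p+[0,0,.0172]),px("scene",p+[.023*np.cos(np.radians(-133)),.023*np.sin(np.radians(-133)),.0172]))
E
```

```text
194 [178, 55, 0, 8, 8, 3, 9, 15, 8, 13, 13, 9, 15, 0, 9, 6, 12, 14, 85, 163, 182, 188]
195 [173, 56, 7, 11, 12, 6, 15, 16, 7, 8, 3, 8, 11, 15, 12, 6, 7, 9, 83, 168, 177, 189]
196 [178, 78, 17, 5, 8, 9, 10, 4, 8, 0, 10, 16, 15, 16, 8, 11, 43, 90, 100, 126, 184, 191]
197 [180, 101, 25, 13, 1, 10, 15, 16, 20, 18, 14, 8, 14, 20, 13, 20, 37, 184, 198, 199, 196, 192]
198 [172, 109, 33, 15, 3, 18, 12, 12, 1, 12, 14, 15, 17, 12, 8, 8, 8, 177, 190, 188, 188, 193]
199 [170, 110, 32, 3, 8, 13, 14, 22, 13, 14, 23, 22, 12, 13, 16, 9, 0, 181, 188, 179, 183, 185]
200 [165, 142, 42, 10, 9, 21, 11, 6, 10, 14, 5, 16, 10, 8, 5, 0, 0, 197, 205, 198, 193, 186]
201 [175, 178, 61, 5, 0, 14, 0, 14, 13, 12, 8, 6, 9, 10, 8, 4, 17, 187, 205, 200, 203, 203]
202 [151, 46, 7, 2, 0, 12, 5, 6, 9, 12, 7, 4, 10, 1, 12, 5, 122, 182, 189, 195, 198, 202]
203 [215, 120, 18, 0, 0, 3, 11, 8, 4, 1, 11, 13, 1, 0, 1, 85, 179, 186, 190, 186, 188, 195]
204 [204, 206, 116, 15, 0, 0, 0, 6, 0, 5, 11, 1, 0, 82, 170, 193, 198, 194, 193, 190, 186, 185]
205 [195, 198, 201, 199, 158, 62, 33, 22, 10, 26, 74, 84, 189, 207, 205, 202, 195, 197, 196, 192, 192, 191]
0.0172 L,R [204.54 193.56] [222.07 192.23] low [212.13 198.15]
0.0052 L,R [205.48 197.12] [222.15 195.84] low [212.7  201.52]
-0.0108 L,R [206.22 201.85] [222.77 200.56] low [213.39 206.26]
186 [109, 112, 108, 108, 105, 110, 111, 110, 115, 113, 115, 112]
187 [115, 113, 107, 107, 114, 93, 81, 87, 88, 110, 116, 121]
188 [115, 86, 48, 187, 225, 73, 0, 0, 7, 15, 24, 82]
189 [53, 9, 0, 99, 217, 133, 28, 0, 0, 0, 4, 9]
190 [6, 0, 8, 0, 219, 234, 89, 4, 0, 3, 6, 2]
191 [7, 9, 7, 0, 103, 118, 60, 17, 9, 4, 2, 5]
192 [0, 9, 1, 5, 10, 18, 5, 0, 1, 9, 13, 11]
193 [6, 12, 0, 2, 3, 3, 0, 1, 7, 10, 6, 6]
[213.32400083 192.85306029] [210.97290406 188.06523542]
```

Request:
servo_tool:
  increments:
    - {"grip": 1,"roll": 0,"x": 3.8,"y": 0,"z": 10}
    - {"grip": 1,"roll": 0,"x": 0,"y": 0,"z": 12}
    - {"grip": 1,"roll": 0,"x": 0,"y": 0,"z": 0}
    - {"grip": 1,"roll": 0,"x": 0,"y": 0,"z": 0}

```text
clock: 8.25
tcp_pos: [0.5913, -0.0022, 0.1419]
orientation: [0.001, 0.744, -0.668, -0.001]
wrist_force: [-0.9, -0.2, -0.3]
finger_gap: 0.0445
grip_force: 30.9
```

```bash
python3 - <<'E'
from h import *
tool(.591,.002,.15)
im=snap("scene","s3"); s=im.astype(float).max(2)
for v in range(240,268,1): print(v,s[v,288:316].astype(int).tolist())
a=np.linspace(0,2*np.pi,200);p=env.get_state()["tcp_pos"]
for z,r in((.0172,.023),(.0052,.022),(-.0108,.022)):
    q=np.array([px("scene",[.591+r*np.cos(t),.002+r*np.sin(t),p[2]+z]) for t in a]); print(z,"L,R",q[q[:,0].argmin()].round(2),q[q[:,0].argmax()].round(2),"low",q[q[:,1].argmax()].round(2))
cv2.imwrite("pics/c3.png",cv2.resize(np.clip(cv2.cvtColor(im,cv2.COLOR_RGB2BGR)[225:285,260:340].astype(int)*3,0,255).astype(np.uint8),None,fx=9,fy=9,interpolation=cv2.INTER_NEAREST))
E
```

```text
t 8.25 p [ 0.5913 -0.0022  0.1419] xang -83.8 zt [-0.003  0.    -1.   ] gap 0.0445 F [-0.9 -0.2 -0.3] grip 30.9 j [  -8.   22.   -4.   64.   -0. -104.]
shift mm [-4.2 -0.1 -8.1]
240 [23, 18, 25, 21, 33, 38, 29, 30, 29, 36, 26, 9, 4, 2, 3, 11, 9, 26, 94, 188, 210, 207, 207, 202, 203, 201, 202, 200]
241 [13, 21, 21, 24, 34, 37, 33, 33, 31, 38, 26, 11, 10, 12, 10, 8, 7, 9, 15, 87, 180, 197, 203, 204, 206, 205, 208, 205]
242 [25, 18, 23, 18, 28, 30, 34, 34, 30, 38, 22, 6, 9, 7, 1, 12, 6, 12, 6, 27, 159, 196, 191, 191, 200, 200, 201, 203]
243 [22, 17, 27, 18, 26, 38, 35, 29, 31, 40, 21, 10, 5, 3, 4, 2, 2, 3, 3, 3, 115, 182, 190, 188, 186, 190, 189, 195]
244 [31, 28, 20, 22, 25, 37, 40, 35, 29, 33, 16, 0, 87, 157, 112, 17, 0, 0, 1, 6, 72, 168, 191, 188, 191, 187, 185, 185]
245 [27, 28, 28, 18, 27, 28, 37, 27, 24, 73, 52, 5, 145, 228, 241, 199, 168, 107, 19, 2, 60, 160, 189, 188, 187, 189, 190, 186]
246 [24, 24, 23, 24, 25, 32, 38, 40, 75, 124, 77, 5, 38, 76, 93, 157, 227, 241, 203, 126, 83, 158, 186, 180, 179, 186, 189, 191]
247 [17, 22, 23, 19, 22, 34, 31, 75, 110, 130, 74, 3, 3, 7, 8, 37
[... 1811 characters left out ...]
118, 169, 188, 158, 125, 63, 6, 1, 10, 9, 8, 7, 7, 30, 46, 25, 6, 0, 20, 22]
264 [2, 12, 11, 11, 10, 6, 7, 4, 32, 48, 59, 48, 27, 15, 5, 9, 10, 5, 6, 0, 210, 251, 250, 189, 64, 9, 19, 16]
265 [2, 13, 14, 2, 6, 7, 10, 8, 8, 1, 7, 0, 6, 5, 8, 13, 7, 10, 14, 14, 224, 255, 255, 228, 118, 9, 15, 17]
266 [4, 7, 9, 8, 11, 8, 4, 7, 8, 8, 10, 6, 14, 12, 0, 12, 2, 14, 10, 1, 84, 136, 152, 105, 34, 22, 13, 24]
267 [34, 28, 9, 10, 4, 9, 12, 7, 14, 13, 11, 11, 2, 10, 7, 2, 10, 7, 21, 44, 26, 24, 33, 11, 9, 14, 23, 19]
0.0172 L,R [287.64 243.81] [307.78 243.53] low [297.44 250.36]
0.0052 L,R [288.21 247.66] [307.36 247.39] low [297.53 253.93]
-0.0108 L,R [288.39 252.54] [307.38 252.47] low [297.63 259.02]
```

View pics/c3.png

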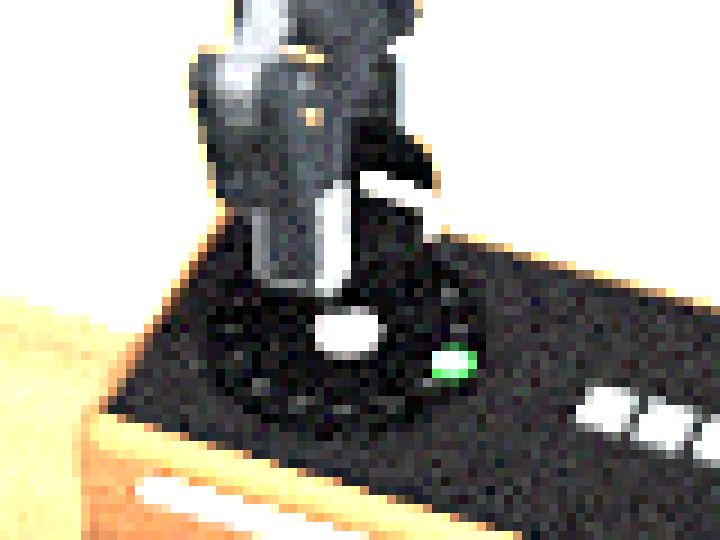

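The close-up shows the knob just above the spindle with its line pointing to the dot. In the rows clear of the far pad, the knob's edge (306.5) is about 0.8 px left of target (307.4). I'll shift it back by 1.9 mm and descend.

Request:
servo_tool:
  increments:
    - {"grip": 1,"roll": 0,"x": -1.9,"y": 0,"z": 0}
    - {"grip": 1,"roll": 0,"x": 0,"y": 0,"z": 5}
    - {"grip": 1,"roll": 0,"x": 0,"y": 0,"z": 2}
    - {"grip": 1,"roll": 0,"x": 0,"y": 0,"z": 2}

```text
clock: 8.63
tcp_pos: [0.5922, -0.0002, 0.1342]
orientation: [-0.0, 0.744, -0.668, 0.0]
wrist_force: [-0.4, 0.0, 1.5]
finger_gap: 0.0446
grip_force: 31.1
```

Request:
servo_tool:
  increments:
    - {"grip": 1,"roll": 0,"x": 0,"y": 0,"z": 2}
    - {"grip": 1,"roll": 0,"x": 0,"y": 0,"z": 0}

```text
clock: 8.8
tcp_pos: [0.5923, -0.0001, 0.1326]
orientation: [-0.0, 0.744, -0.668, 0.0]
wrist_force: [-0.9, 1.7, 4.8]
finger_gap: 0.0448
grip_force: 31.3
```

```bash
python3 - <<'E'
from h import *
tool(.591,.002,.1188); print(env.get_state()["ft_torque"])
E
```

```text
t 8.8 p [ 5.923e-01 -1.000e-04  1.326e-01] xang -83.8 zt [ 0.001  0.    -1.   ] gap 0.0448 F [-0.9  1.7  4.8] grip 31.3 j [  -8.   22.   -5.   63.    0. -104.]
shift mm [-2.3  1.1 13.8]
[0.09679708 0.25493871 0.02630622]
```

Request:
servo_tool:
  increments:
    - {"grip": 1,"roll": 0,"x": 0,"y": 0.6,"z": 0}
    - {"grip": 1,"roll": 0,"x": -0.4,"y": 0.6,"z": 0.5}
    - {"grip": 1,"roll": 0,"x": -0.4,"y": 0,"z": 0.5}

```text
clock: 9.05
tcp_pos: [0.5919, 0.0002, 0.1322]
orientation: [-0.001, 0.744, -0.668, 0.001]
wrist_force: [1.1, -1.1, 5.2]
finger_gap: 0.0449
grip_force: 31.3
```

Request:
servo_tool:
  increments:
    - {"grip": 1,"roll": 0,"x": -0.4,"y": 0,"z": 0.5}
    - {"grip": 1,"roll": 0,"x": 0,"y": 0,"z": 0.5}

```text
clock: 9.22
tcp_pos: [0.5919, 0.0004, 0.1312]
orientation: [-0.0, 0.744, -0.668, 0.001]
wrist_force: [0.1, -0.0, 6.1]
finger_gap: 0.0448
grip_force: 31.4
```

```bash
python3 - <<'E'
from h import *
tool(.591,.002,.1188)
E
```

```text
t 9.22 p [5.919e-01 4.000e-04 1.312e-01] xang -83.8 zt [ 0.003 -0.001 -1.   ] gap 0.0448 F [ 0.1 -0.   6.1] grip 31.4 j [  -8.   22.   -5.   62.   -0. -104.]
shift mm [-1.7  0.8 12.4]
```

Request:
servo_tool:
  increments:
    - {"grip": 1,"roll": 0,"x": -0.8,"y": 0,"z": 0}
    - {"grip": 1,"roll": 0,"x": 0,"y": 0,"z": 0}

```text
clock: 9.38
tcp_pos: [0.5919, 0.0008, 0.1313]
orientation: [-0.0, 0.744, -0.668, 0.002]
wrist_force: [0.8, -1.7, 6.0]
finger_gap: 0.0446
grip_force: 31.4
```

Request:
servo_tool:
  increments:
    - {"grip": 1,"roll": 0,"x": 0,"y": 0.8,"z": 0}
    - {"grip": 1,"roll": 0,"x": 0,"y": 0,"z": 0}

```text
clock: 9.55
tcp_pos: [0.5917, 0.0007, 0.1315]
orientation: [-0.001, 0.744, -0.668, 0.002]
wrist_force: [1.7, -1.5, 5.3]
finger_gap: 0.0444
grip_force: 31.4
```

Request:
servo_tool:
  increments:
    - {"grip": 1,"roll": -4,"x": 0,"y": 0,"z": 0}
    - {"grip": 1,"roll": 0,"x": 0,"y": 0,"z": 0.5}

```text
clock: 9.72
tcp_pos: [0.5915, 0.0008, 0.131]
orientation: [-0.001, 0.768, -0.641, 0.002]
wrist_force: [2.2, -1.2, 7.5]
finger_gap: 0.0449
grip_force: 31.4
```

Request:
servo_tool:
  increments:
    - {"grip": 1,"roll": 4,"x": 0,"y": 0,"z": 0}
    - {"grip": 1,"roll": 4,"x": 0,"y": 0,"z": 0}

```text
clock: 9.88
tcp_pos: [0.5918, 0.0007, 0.1311]
orientation: [-0.001, 0.719, -0.695, 0.002]
wrist_force: [3.2, -2.2, 6.1]
finger_gap: 0.0447
grip_force: 31.5
```

```bash
python3 - <<'E'
from h import *
tool(.591,.002,.1188)
im=snap("scene","s4"); s=im.astype(float).max(2)
for v in range(244,264,1): print(v,s[v,292:316].astype(int).tolist())
E
```

```text
t 9.88 p [0.5918 0.0007 0.1311] xang -88.0 zt [ 0.004 -0.002 -1.   ] gap 0.0447 F [ 3.2 -2.2  6.1] grip 31.5 j [  -8.   22.   -6.   62.   -0. -100.]
shift mm [-1.4  0.8 12.3]
244 [34, 40, 29, 25, 27, 36, 30, 21, 9, 3, 10, 13, 6, 5, 19, 121, 182, 195, 191, 188, 191, 188, 185, 184]
245 [36, 36, 35, 30, 35, 33, 33, 13, 12, 13, 11, 4, 8, 16, 3, 23, 118, 175, 187, 189, 186, 191, 188, 188]
246 [31, 35, 36, 29, 34, 38, 24, 1, 8, 15, 13, 8, 13, 9, 4, 0, 22, 159, 190, 180, 182, 185, 184, 187]
247 [41, 36, 36, 31, 31, 31, 29, 18, 8, 4, 10, 10, 9, 11, 8, 8, 7, 80, 167, 185, 181, 183, 177, 181]
248 [24, 32, 34, 30, 32, 35, 21, 7, 0, 83, 74, 21, 0, 0, 0, 11, 3, 64, 163, 187, 189, 184, 181, 181]
249 [28, 34, 39, 30, 26, 69, 56, 19, 11, 157, 229, 245, 189, 83, 9, 0, 5, 68, 163, 182, 187, 182, 186, 184]
250 [28, 33, 35, 52, 74, 135, 98, 18, 9, 47, 84, 169, 230, 242, 203, 107, 16, 52, 152, 179, 186, 191, 183, 176]
251 [23, 28, 34, 44, 97, 144, 94, 24, 8, 0, 11, 31, 80, 142, 209, 238, 172, 61, 43, 61, 104, 116, 155, 193]
252 [23, 28, 27, 43, 90, 144, 102, 21, 10, 5, 0, 7, 1, 26, 65, 132, 174, 101, 12,
[... 387 characters left out ...]
, 52, 41, 5, 11, 9, 19, 20, 17, 22]
257 [25, 26, 26, 45, 92, 138, 95, 23, 3, 16, 18, 8, 15, 14, 8, 15, 10, 41, 26, 5, 13, 18, 21, 16]
258 [27, 21, 29, 41, 93, 142, 105, 32, 14, 19, 13, 12, 15, 11, 16, 6, 6, 21, 25, 4, 12, 17, 17, 17]
259 [27, 7, 24, 39, 94, 152, 99, 9, 10, 10, 12, 12, 8, 11, 8, 13, 10, 12, 7, 11, 12, 11, 21, 18]
260 [23, 48, 51, 81, 115, 95, 44, 0, 5, 13, 9, 12, 4, 13, 8, 12, 11, 10, 1, 3, 8, 11, 18, 22]
261 [11, 17, 17, 28, 55, 33, 2, 4, 7, 11, 11, 6, 12, 10, 17, 9, 15, 8, 27, 38, 19, 14, 17, 13]
262 [11, 4, 3, 8, 8, 10, 3, 4, 4, 13, 9, 13, 0, 9, 14, 3, 14, 5, 12, 13, 12, 14, 16, 21]
263 [1, 10, 2, 16, 41, 71, 63, 39, 17, 10, 4, 16, 9, 13, 9, 4, 8, 32, 50, 27, 8, 6, 11, 18]
```

Request:
servo_tool:
  increments:
    - {"grip": 1,"roll": 0,"x": 1,"y": -1,"z": 0}
    - {"grip": 1,"roll": 2,"x": 0,"y": 0,"z": 0}

```text
clock: 10.1
tcp_pos: [0.5921, 0.0001, 0.1309]
orientation: [-0.001, 0.708, -0.706, 0.001]
wrist_force: [2.0, -0.8, 7.6]
finger_gap: 0.0448
grip_force: 31.5
```

Request:
servo_tool:
  increments:
    - {"grip": 1,"roll": 3,"x": 0,"y": 0,"z": 0}
    - {"grip": 1,"roll": 3,"x": 0,"y": 0,"z": 0}

```text
clock: 10.27
tcp_pos: [0.5922, 0.0, 0.1309]
orientation: [0.001, -0.669, 0.743, -0.001]
wrist_force: [0.4, -0.8, 7.6]
finger_gap: 0.045
grip_force: 31.5
```

Request:
servo_tool:
  increments:
    - {"grip": 1,"roll": -5,"x": 0,"y": 0,"z": 0}
    - {"grip": 1,"roll": -5,"x": 0,"y": 0,"z": 0}

```text
clock: 10.43
tcp_pos: [0.5918, 0.0003, 0.1308]
orientation: [-0.001, 0.734, -0.679, 0.001]
wrist_force: [0.0, 0.8, 7.0]
finger_gap: 0.0447
grip_force: 31.5
```

Request:
servo_tool:
  increments:
    - {"grip": 1,"roll": -4,"x": 0,"y": 0,"z": 0}
    - {"grip": 1,"roll": -4,"x": 0,"y": 0,"z": 0}

```text
clock: 10.6
tcp_pos: [0.5915, 0.0003, 0.1307]
orientation: [-0.0, 0.779, -0.627, 0.001]
wrist_force: [-0.1, -0.1, 6.5]
finger_gap: 0.0446
grip_force: 31.5
```

Request:
servo_tool:
  increments:
    - {"grip": 1,"roll": -3,"x": 0,"y": 0,"z": 0}
    - {"grip": 1,"roll": -3,"x": 0,"y": 0,"z": 0}

```text
clock: 10.77
tcp_pos: [0.5914, 0.0003, 0.1307]
orientation: [-0.0, 0.811, -0.585, 0.001]
wrist_force: [-1.1, -1.0, 7.5]
finger_gap: 0.0448
grip_force: 31.5
```

```bash
python3 - <<'E'
from h import *
tool(.591,.002,.1188)
E
```

```text
t 10.77 p [5.914e-01 3.000e-04 1.307e-01] xang -71.7 zt [ 0.001 -0.001 -1.   ] gap 0.0448 F [-1.1 -1.   7.5] grip 31.5 j [  -8.   22.   -5.   62.   -0. -116.]
shift mm [-1.7 -0.2 11.9]
```

```bash
python3 - <<'E'
from h import *
tool()
im=snap("scene","s5")
g=cv2.cvtColor(im,cv2.COLOR_RGB2BGR).astype(int); m=(g[...,1]>g[...,2]+60)&(g[...,1]>g[...,0]+60); m[:250]=0;m[275:]=0;m[:,:290]=0;m[:,330:]=0
v,u=np.nonzero(m); print("dot",u.mean(),v.mean(),pt("scene",u.mean(),v.mean(),.103))
cv2.imwrite("pics/c5.png",cv2.resize(np.clip(g[225:285,260:340]*3,0,255).astype(np.uint8),None,fx=9,fy=9,interpolation=cv2.INTER_NEAREST))
E
```

```text
t 10.77 p [5.914e-01 3.000e-04 1.307e-01] xang -71.7 zt [ 0.001 -0.001 -1.   ] gap 0.0448 F [-1.1 -1.   7.5] grip 31.5 j [  -8.   22.   -5.   62.   -0. -116.]
dot 309.8333333333333 264.9166666666667 [0.59040686 0.03206464 0.103     ]
```

View pics/c5.png

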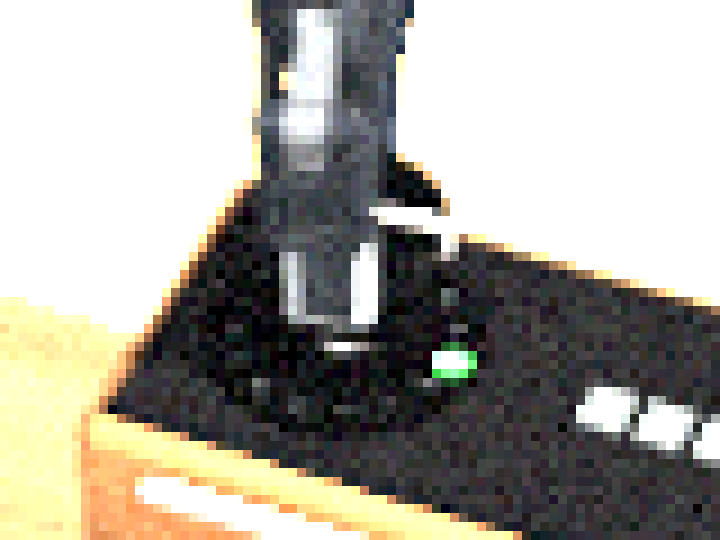

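The dot has not moved, and the line has swung past it by about 12°, so the spindle isn't turning with the knob. I'll measure the line's angle relative to the tool in the saved pictures.

```bash
python3 - <<'E'
from h import *
for n,z,xa,box in(("s2",.1806,-83.8,(300,309,236,242)),("s3",.1591,-83.8,(300,307,243,249)),("s4",.1483,-88.,(300,308,247,253)),("s5",.1479,-71.7,(301,309,246,252))):
    g=cv2.imread(f"pics/{n}.png").astype(float).min(2); P=[]
    if n=="s5": print(g[245:254,299:313].astype(int))
    for u in range(box[0],box[1]):
        c=np.clip(g[box[2]:box[3],u]-40,0,None)
        if c.max()>60: P.append([u,(c*np.arange(box[2],box[3])).sum()/c.sum()])
    W=np.array([pt("scene",*q,z)[:2] for q in P]); L=cv2.fitLine(W.astype(np.float32),cv2.DIST_L2,0,.001,.001).ravel()
    a=np.degrees(np.arctan2(L[1],L[0]))%180; xc=L[2]+L[0]/L[1]*(.002-L[3])
    print(n,"line ang",a.round(1),"minus tool",round(a-xa,1),"x at y=.002",xc.round(4),"ends",W[0].round(4),W[-1].round(4))
E
```

```text
s2 line ang 89.1 minus tool 172.9 x at y=.002 0.5907 ends [0.5913 0.0131] [0.5915 0.0281]
s3 line ang 90.4 minus tool 174.2 x at y=.002 0.5912 ends [0.5917 0.0081] [0.5914 0.023 ]
s4 line ang 84.6 minus tool 172.6 x at y=.002 0.5915 ends [0.5927 0.0109] [0.5941 0.0267]
[[ 25  27  25  13   0   6   4   1  12  43  95 109 105 110]
 [ 25  27  26  11   0   3   0  10   0  13  82 109 104 103]
 [ 22  32  30  36  40  20   0   0   0   0  41  94 104 104]
 [ 24  31  75 198 226 222 187 164  97  38  37  84 108 108]
 [ 14  23  25  73  91 132 163 201 217 224 190 128 102 100]
 [ 21  25  28  16   7  23  41  57  80 105 138 111  93 102]
 [ 24  25  37  22   0   0   5   0   0  17  89  72  32  53]
 [ 16  78  66  23   0   3   2   8   2  11  89  69  12  20]
 [ 52  98  75  19   3  10   7  12  16  29  62  37   9  16]]
s5 line ang 99.3 minus tool 171.0 x at y=.002 0.5907 ends [0.5895 0.012 ] [0.5872 0.0261]
```

Request:
servo_tool:
  increments:
    - {"grip": 1,"roll": 5,"x": 0,"y": 0,"z": -3}
    - {"grip": 1,"roll": 5,"x": 0,"y": 0,"z": 0}
    - {"grip": 1,"roll": 0,"x": 0,"y": 0,"z": 1}

```text
clock: 11.07
tcp_pos: [0.5917, 0.0002, 0.1324]
orientation: [-0.0, 0.755, -0.656, 0.001]
wrist_force: [0.9, 0.0, 4.7]
finger_gap: 0.0445
grip_force: 31.3
```

Request:
servo_tool:
  increments:
    - {"grip": 1,"roll": 0,"x": 0.7,"y": 0,"z": 0}
    - {"grip": 1,"roll": 0,"x": 0,"y": 0.7,"z": 0}

```text
clock: 11.23
tcp_pos: [0.5913, -0.0002, 0.1321]
orientation: [-0.001, 0.757, -0.654, 0.001]
wrist_force: [2.0, 0.4, 4.0]
finger_gap: 0.0451
grip_force: 31.3
```

Request:
servo_tool:
  increments:
    - {"grip": 1,"roll": 0,"x": -0.7,"y": 0,"z": 0}
    - {"grip": 1,"roll": 0,"x": -0.7,"y": 0,"z": 0}

```text
clock: 11.4
tcp_pos: [0.5912, 0.0007, 0.1322]
orientation: [-0.0, 0.756, -0.654, 0.001]
wrist_force: [3.1, -1.7, 4.5]
finger_gap: 0.0446
grip_force: 31.4
```

Request:
servo_tool:
  increments:
    - {"grip": 1,"roll": 0,"x": 0,"y": -0.7,"z": 0}
    - {"grip": 1,"roll": 0,"x": 0,"y": -0.7,"z": 0}

```text
clock: 11.57
tcp_pos: [0.5917, 0.0009, 0.1319]
orientation: [0.0, 0.756, -0.654, 0.0]
wrist_force: [0.7, -2.2, 5.2]
finger_gap: 0.0445
grip_force: 31.3
```

Request:
servo_tool:
  increments:
    - {"grip": 1,"roll": 0,"x": 0.7,"y": 0,"z": 0}
    - {"grip": 1,"roll": 0,"x": 0.7,"y": 0,"z": 0}

```text
clock: 11.73
tcp_pos: [0.5916, 0.0001, 0.1318]
orientation: [0.0, 0.756, -0.654, -0.0]
wrist_force: [1.6, 0.5, 4.6]
finger_gap: 0.0446
grip_force: 31.4
```

```bash
python3 - <<'E'
from h import *
tool(.591,.002,.1188)
E
```

```text
t 11.73 p [5.916e-01 1.000e-04 1.318e-01] xang -81.7 zt [-0.  0. -1.] gap 0.0446 F [1.6 0.5 4.6] grip 31.4 j [  -8.   22.   -5.   62.    0. -106.]
shift mm [-2.   0.4 13. ]
```

Request:
servo_tool:
  increments:
    - {"grip": 1,"roll": 0,"x": 0,"y": -0.7,"z": 0.2}
    - {"grip": 1,"roll": 0,"x": 0,"y": -0.5,"z": 0.2}

```text
clock: 11.9
tcp_pos: [0.592, 0.0003, 0.1312]
orientation: [0.001, 0.756, -0.654, -0.001]
wrist_force: [-0.7, -1.2, 5.8]
finger_gap: 0.0447
grip_force: 31.4
```

Request:
servo_tool:
  increments:
    - {"grip": 1,"roll": 0,"x": 0.5,"y": 0,"z": 0.2}
    - {"grip": 1,"roll": 0,"x": 0.5,"y": 0,"z": 0.2}

```text
clock: 12.07
tcp_pos: [0.5921, -0.0003, 0.1308]
orientation: [0.0, 0.756, -0.654, -0.001]
wrist_force: [-0.5, 1.3, 6.5]
finger_gap: 0.0447
grip_force: 31.5
```

Request:
servo_tool:
  increments:
    - {"grip": 1,"roll": 0,"x": 0.5,"y": 0,"z": 0.2}
    - {"grip": 1,"roll": 0,"x": 0.5,"y": 0,"z": 0.2}

```text
clock: 12.23
tcp_pos: [0.5922, -0.0008, 0.1307]
orientation: [-0.0, 0.756, -0.654, -0.001]
wrist_force: [-2.1, 3.3, 9.1]
finger_gap: 0.0447
grip_force: 31.6
```

Request:
servo_tool:
  increments:
    - {"grip": 1,"roll": 0,"x": 0,"y": 0.5,"z": 0}
    - {"grip": 1,"roll": 0,"x": 0,"y": 0.5,"z": 0}

```text
clock: 12.4
tcp_pos: [0.5918, -0.0009, 0.1308]
orientation: [-0.001, 0.756, -0.654, -0.001]
wrist_force: [0.5, 2.8, 7.7]
finger_gap: 0.0446
grip_force: 31.6
```

```bash
python3 - <<'E'
from h import *
tool(.591,.002,.1188)
E
```

```text
t 12.4 p [ 0.5918 -0.0009  0.1308] xang -81.7 zt [-0.001  0.002 -1.   ] gap 0.0446 F [0.5 2.8 7.7] grip 31.6 j [  -8.   22.   -5.   62.    0. -106.]
shift mm [-2.9  0.3 12. ]
```

Request:
servo_tool:
  increments:
    - {"grip": 1,"roll": 0,"x": 0,"y": 0,"z": -5}
    - {"grip": 1,"roll": 0,"x": -0.9,"y": 0.3,"z": 0}
    - {"grip": 1,"roll": 0,"x": 0,"y": 0,"z": 0}

```text
clock: 12.65
tcp_pos: [0.5905, -0.0009, 0.1346]
orientation: [0.001, 0.756, -0.655, -0.001]
wrist_force: [-0.5, 0.1, -0.4]
finger_gap: 0.0446
grip_force: 31.0
```

```bash
python3 - <<'E'
from h import *
tool(.5915,.000,.1318)
im=snap("scene","s6"); g=cv2.cvtColor(im,cv2.COLOR_RGB2BGR)
cv2.imwrite("pics/c6.png",cv2.resize(np.clip(g[230:275,270:330].astype(int)*3,0,255).astype(np.uint8),None,fx=12,fy=12,interpolation=cv2.INTER_NEAREST))
E
```

```text
t 12.65 p [ 0.5905 -0.0009  0.1346] xang -81.8 zt [-0.003  0.    -1.   ] gap 0.0446 F [-0.5  0.1 -0.4] grip 31.0 j [  -8.   22.   -5.   63.   -0. -106.]
shift mm [-0.7 -1.1  2.8]
```

View pics/c6.png

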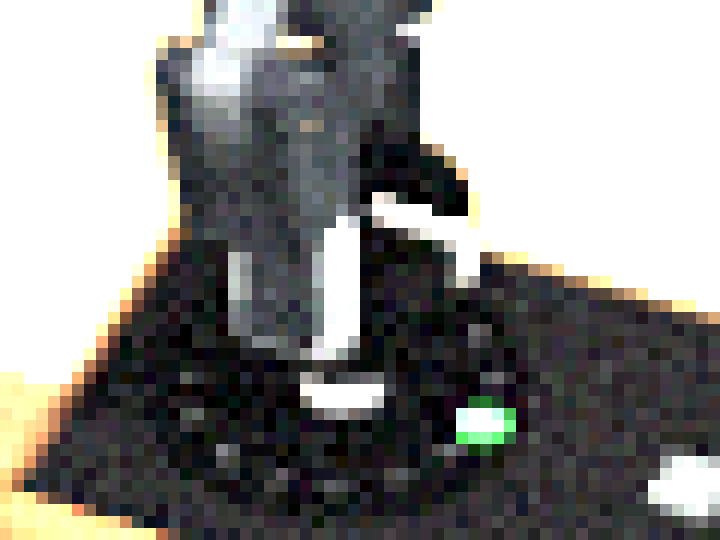

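Request:
servo_tool:
  increments:
    - {"grip": 1,"roll": 0,"x": -0.7,"y": -0.9,"z": 0}
    - {"grip": 1,"roll": 0,"x": 0,"y": 0,"z": 1.5}
    - {"grip": 1,"roll": 0,"x": 0,"y": 0,"z": 1.5}
    - {"grip": 1,"roll": 0,"x": 0,"y": 0,"z": 0}

```text
clock: 13.03
tcp_pos: [0.5921, -0.0002, 0.1324]
orientation: [0.0, 0.756, -0.655, -0.0]
wrist_force: [-2.0, 0.8, 5.3]
finger_gap: 0.0447
grip_force: 31.3
```

Request:
servo_tool:
  increments:
    - {"grip": 1,"roll": 0,"x": 0,"y": 0,"z": -3}
    - {"grip": 1,"roll": 0,"x": -1,"y": 0,"z": 0}
    - {"grip": 1,"roll": 0,"x": 0,"y": 0,"z": 1.5}
    - {"grip": 1,"roll": 0,"x": 0,"y": 0,"z": 1.5}
    - {"grip": 1,"roll": 0,"x": 0,"y": 0,"z": 0}

```text
clock: 13.45
tcp_pos: [0.593, 0.0008, 0.1328]
orientation: [-0.0, 0.756, -0.655, 0.0]
wrist_force: [0.4, 0.4, 4.6]
finger_gap: 0.0448
grip_force: 31.3
```

Request:
servo_tool:
  increments:
    - {"grip": 1,"roll": 0,"x": 0,"y": 0,"z": -3}
    - {"grip": 1,"roll": 0,"x": 2,"y": 0,"z": 0}
    - {"grip": 1,"roll": 0,"x": 0,"y": 0,"z": 1.5}
    - {"grip": 1,"roll": 0,"x": 0,"y": 0,"z": 1.5}
    - {"grip": 1,"roll": 0,"x": 0,"y": 0,"z": 0}

```text
clock: 13.87
tcp_pos: [0.5926, -0.0017, 0.1323]
orientation: [0.0, 0.756, -0.655, 0.0]
wrist_force: [-0.4, -2.1, 3.4]
finger_gap: 0.0448
grip_force: 31.2
```

Request:
servo_tool:
  increments:
    - {"grip": 1,"roll": 0,"x": 0,"y": 0,"z": -3}
    - {"grip": 1,"roll": 0,"x": -1,"y": 1,"z": 0}
    - {"grip": 1,"roll": 0,"x": 0,"y": 0,"z": 1.5}
    - {"grip": 1,"roll": 0,"x": 0,"y": 0,"z": 1.5}
    - {"grip": 1,"roll": 0,"x": 0,"y": 0,"z": 0}

```text
clock: 14.28
tcp_pos: [0.5917, -0.0002, 0.1327]
orientation: [-0.0, 0.756, -0.655, 0.0]
wrist_force: [-1.5, 0.7, 4.1]
finger_gap: 0.0448
grip_force: 31.2
```

Request:
servo_tool:
  increments:
    - {"grip": 1,"roll": 0,"x": 0,"y": 0,"z": -3}
    - {"grip": 1,"roll": 0,"x": 0,"y": -2,"z": 0}
    - {"grip": 1,"roll": 0,"x": 0,"y": 0,"z": 1.5}
    - {"grip": 1,"roll": 0,"x": 0,"y": 0,"z": 1.5}
    - {"grip": 1,"roll": 0,"x": 0,"y": 0,"z": 0}

```text
clock: 14.7
tcp_pos: [0.5941, -0.0002, 0.1327]
orientation: [-0.0, 0.756, -0.655, 0.0]
wrist_force: [0.4, 1.3, 4.3]
finger_gap: 0.0448
grip_force: 31.3
```

Request:
servo_tool:
  increments:
    - {"grip": 1,"roll": 0,"x": 0,"y": 0,"z": -3}
    - {"grip": 1,"roll": 0,"x": 2.5,"y": 1.5,"z": 0}
    - {"grip": 1,"roll": 0,"x": 0,"y": 0,"z": 1.5}
    - {"grip": 1,"roll": 0,"x": 0,"y": 0,"z": 1.5}
    - {"grip": 1,"roll": 0,"x": 0,"y": 0,"z": 0}

```text
clock: 15.12
tcp_pos: [0.5918, -0.003, 0.1317]
orientation: [0.001, 0.756, -0.655, -0.001]
wrist_force: [0.3, -0.9, -1.2]
finger_gap: 0.0443
grip_force: 31.0
```

Request:
servo_tool:
  increments:
    - {"grip": 1,"roll": 0,"x": 0,"y": 0,"z": -3}
    - {"grip": 1,"roll": 0,"x": 0,"y": 1,"z": 0}
    - {"grip": 1,"roll": 0,"x": 0,"y": 0,"z": 1.5}
    - {"grip": 1,"roll": 0,"x": 0,"y": 0,"z": 1.5}
    - {"grip": 1,"roll": 0,"x": 0,"y": 0,"z": 0}

```text
clock: 15.53
tcp_pos: [0.5912, -0.0029, 0.1322]
orientation: [0.0, 0.756, -0.655, -0.0]
wrist_force: [0.1, 0.3, -0.7]
finger_gap: 0.0445
grip_force: 31.0
```

Request:
servo_tool:
  increments:
    - {"grip": 1,"roll": 0,"x": 0,"y": 0,"z": -3}
    - {"grip": 1,"roll": 0,"x": 1,"y": 0,"z": 0}
    - {"grip": 1,"roll": 0,"x": 0,"y": 0,"z": 1.5}
    - {"grip": 1,"roll": 0,"x": 0,"y": 0,"z": 1.5}
    - {"grip": 1,"roll": 0,"x": 0,"y": 0,"z": 0}

```text
clock: 15.95
tcp_pos: [0.5914, -0.004, 0.1322]
orientation: [0.0, 0.756, -0.655, -0.0]
wrist_force: [-0.2, 0.3, -0.5]
finger_gap: 0.0446
grip_force: 31.0
```

Request:
servo_tool:
  increments:
    - {"grip": 1,"roll": 0,"x": 0,"y": 0,"z": -3}
    - {"grip": 1,"roll": 0,"x": 0,"y": -1,"z": 0}
    - {"grip": 1,"roll": 0,"x": 0,"y": 0,"z": 1.5}
    - {"grip": 1,"roll": 0,"x": 0,"y": 0,"z": 1.5}
    - {"grip": 1,"roll": 0,"x": 0,"y": 0,"z": 0}

```text
clock: 16.37
tcp_pos: [0.5924, -0.0038, 0.1322]
orientation: [0.0, 0.756, -0.655, -0.0]
wrist_force: [0.2, -0.5, -0.5]
finger_gap: 0.0452
grip_force: 31.0
```

Request:
servo_tool:
  increments:
    - {"grip": 1,"roll": 0,"x": -0.3,"y": 0.3,"z": 1.5}
    - {"grip": 1,"roll": 0,"x": 0,"y": 0,"z": 1.5}
    - {"grip": 1,"roll": 0,"x": 0,"y": 0,"z": 0}

```text
clock: 16.62
tcp_pos: [0.5919, -0.0035, 0.1291]
orientation: [0.0, 0.756, -0.655, -0.0]
wrist_force: [-1.7, 0.2, -1.0]
finger_gap: 0.0448
grip_force: 31.0
```

Request:
servo_tool:
  increments:
    - {"grip": 1,"roll": 0,"x": 0,"y": 0,"z": 1.5}
    - {"grip": 1,"roll": 0,"x": 0,"y": 0,"z": 0}

```text
clock: 16.78
tcp_pos: [0.592, -0.0036, 0.1277]
orientation: [0.0, 0.756, -0.655, -0.0]
wrist_force: [-0.5, -0.1, -1.0]
finger_gap: 0.0445
grip_force: 31.0
```

Request:
servo_tool:
  increments:
    - {"grip": 1,"roll": 0,"x": 0,"y": 0,"z": 2}
    - {"grip": 1,"roll": 0,"x": 0,"y": 0,"z": 2}
    - {"grip": 1,"roll": 0,"x": 0,"y": 0,"z": 2}
    - {"grip": 1,"roll": 0,"x": 0,"y": 0,"z": 0}

```text
clock: 17.12
tcp_pos: [0.592, -0.0036, 0.1215]
orientation: [0.0, 0.756, -0.655, -0.0]
wrist_force: [0.1, -0.6, -0.8]
finger_gap: 0.0446
grip_force: 31.0
```

Request:
servo_tool:
  increments:
    - {"grip": 1,"roll": 0,"x": 0,"y": 0,"z": 1.5}
    - {"grip": 1,"roll": 0,"x": 0,"y": 0,"z": 1.5}
    - {"grip": 1,"roll": 0,"x": 0,"y": 0,"z": 0}

```text
clock: 17.37
tcp_pos: [0.5921, -0.0036, 0.1189]
orientation: [0.0, 0.756, -0.655, -0.0]
wrist_force: [-2.3, -0.2, -0.4]
finger_gap: 0.0447
grip_force: 31.0
```

Request:
servo_tool:
  increments:
    - {"grip": 1,"roll": 0,"x": 0,"y": 0,"z": 1}
    - {"grip": 1,"roll": 0,"x": 0,"y": 0,"z": 0}
    - {"grip": 1,"roll": 0,"x": 0,"y": 0,"z": 0}

```text
clock: 17.62
tcp_pos: [0.5922, -0.0036, 0.1183]
orientation: [0.0, 0.756, -0.655, 0.0]
wrist_force: [-2.3, 0.4, 2.8]
finger_gap: 0.0446
grip_force: 31.1
```

Request:
servo_tool:
  increments:
    - {"grip": 1,"roll": 0,"x": 0,"y": 0,"z": 1}
    - {"grip": 1,"roll": 0,"x": 0,"y": 0,"z": 1}
    - {"grip": 1,"roll": 0,"x": 0,"y": 0,"z": 1}
    - {"grip": 1,"roll": 0,"x": 0,"y": 0,"z": 1}
    - {"grip": 1,"roll": 0,"x": 0,"y": 0,"z": 0}
  grip_force: 50

```text
clock: 18.03
tcp_pos: [0.5925, -0.0036, 0.1156]
orientation: [-0.0, 0.756, -0.655, 0.001]
wrist_force: [-5.3, 0.7, 10.6]
finger_gap: 0.0438
grip_force: 52.0
```

Request:
servo_tool:
  increments:
    - {"grip": 1,"roll": 0,"x": 0,"y": 0,"z": 1}
    - {"grip": 1,"roll": 0,"x": 0,"y": 0,"z": 0}
    - {"grip": 1,"roll": 0,"x": 0,"y": 0,"z": 0}

```text
clock: 18.28
tcp_pos: [0.5927, -0.0037, 0.1155]
orientation: [-0.001, 0.756, -0.655, 0.001]
wrist_force: [-5.6, 0.0, 16.5]
finger_gap: 0.0437
grip_force: 52.4
```

Request:
servo_tool:
  increments:
    - {"grip": 1,"roll": 0,"x": 0,"y": 1,"z": 0}
    - {"grip": 1,"roll": 0,"x": 0,"y": 0,"z": 0}
    - {"grip": 1,"roll": 0,"x": 0,"y": 0,"z": 0}

```text
clock: 18.53
tcp_pos: [0.5925, -0.0037, 0.1155]
orientation: [-0.001, 0.756, -0.655, 0.002]
wrist_force: [-4.7, 1.3, 14.6]
finger_gap: 0.0439
grip_force: 52.3
```

```bash
python3 - <<'E'
from h import *
tool()
im=snap("scene","s7"); g=cv2.cvtColor(im,cv2.COLOR_RGB2BGR)
cv2.imwrite("pics/c7.png",cv2.resize(np.clip(g[230:275,270:330].astype(int)*3,0,255).astype(np.uint8),None,fx=12,fy=12,interpolation=cv2.INTER_NEAREST))
E
```

```text
t 18.53 p [ 0.5925 -0.0037  0.1155] xang -81.8 zt [ 0.004 -0.    -1.   ] gap 0.0439 F [-4.7  1.3 14.6] grip 52.3 j [  -8.   23.   -7.   60.    0. -106.]
```

View pics/c7.png

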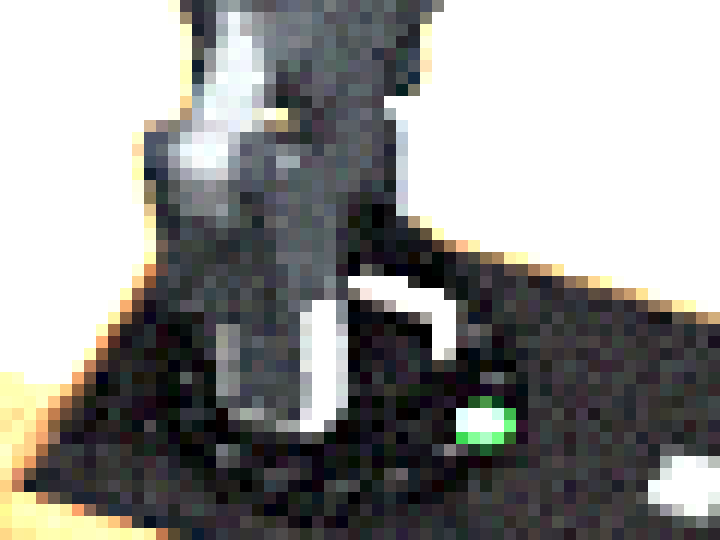

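The knob sits low on the bezel with the collar hidden. The dot is unchanged at about (310,265) and the line points to it. The wrist reads about 15 N of downward push with the press at its stop, so I'll hand in.

```bash
python3 -c "
from workcell import env
print(env.hand_in())"
```

```text
the job is handed in; nothing more can be done
None
```

The knob is fully home on the spindle with its line pointing to the lit dot, the dial is held pressed to its stop at about 15 N, and the job is handed in at about 18.5 s; the verdict was not shown.

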